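Key the knurled setting collar onto the depth gauge and hold it home

ROBOT

A 7-joint arm with a two-finger parallel gripper is mounted at the origin on the work surface. World frame = base frame: x ahead of the robot, y to its left, z up, the work surface at z = 0. Lengths are in m, angles in rad, forces in N, time in s.
With the tool pointing down it reaches from about 0.4 to 0.9 m from the base axis. Payload 5.5 kg.
Tool frame: the origin (TCP) lies between the finger pads; the fingertips stand 8 mm ahead of it and the grasp point (between the pads) lies 11 mm behind it; z points along the fingers, y is the direction in which the jaws open and shut (so a half turn about z gives the same grasp; the last joint's range is limited). The gripper opens to 85 mm and grips with 20 to 120 N. Pads are 22 mm wide; open, the fingers measure 114 mm over their backs; the gripper's body (76 mm by 85 mm) begins 54 mm behind the grasp point. The pads swing forward as they close: fully open they stand 13 mm farther back than shut.
Start: joints at [1.411, 0.501, -0.427, 1.55, 0.221, 1.138, -0.21], TCP at [0.267, -0.593, 0.239] pointing down, gripper open.
Joint ranges: [-2.88, 2.88], [-0.31, 2.03], [-1.54, 1.56], [0.2, 2.42], [-1.41, 4.55], [0.19, 2.02], [-2.57, 2.57]. Speed limits (rad/s): [2.57, 2.57, 3.14, 3.14, 3.14, 3.14, 3.14].

INTERFACE

Orientations are given as a rotation vector (axis times angle).
In Python, from workcell import arm, vision, order, spotter gives the robot as it stands.
- The arm moves only by the tool move_arm, never from a script. Its argument "steps" is a list of rows, each a list of 5 numbers: the closure in counts, from 0 (fully open) to 255 (shut), then the shift along the tool's x, y, z in m, then the turn about the tool's z in rad. In form: [[grip, tx, ty, tz, turn], ...]. A call has 1 to 10 rows; each row shifts and turns the commanded pose from where the row before left it, along the tool's axes as they then stand; what a row does not reach is not made up. A row lasts 1/12 s, in which the tool goes at most 41.7 mm and 7.16 degrees, less where a joint would pass 70% of its speed; a pose out of reach is approached as far as the arm can. A call with a gripper value outside its range is refused whole. The fingers move at their own pace and stop on an object; the grip force is fixed at half the most. Time passes only in rows, so rows that do not move let the fingers close. It gives the time, the measured TCP pose, the force and the opening at its end, in the units of the state.
- arm.sense(): the state, without advancing time (a new reading comes with each control period).
- vision.camera(name): name is "scene" or "top"; returns a dict with "img" (384x512x3 uint8, red, green, blue), "fx", "fy", "cx", "cy" (pixels), "R" (3x3) and "t" (3): a world point X has camera coordinates R X + t. Camera axes: x right, y down, z forward; pixel columns grow to the right and rows downward; lengths in m; the calibration is good to about 2 mm. A picture is of the moment at which its call begins. There is no depth.
- order.hand_in(): hands the job in, once; it reports no verdict.
Trained networks look in a picture, given as the dict that the camera call returned (one of the last four; its "shot" number tells which), for a name from the list of things; names that differ only in an ending like _2 or _b are one class to them, and where a whole thing is asked for, a point or a joint stands for the part that bears it (a point fixed in the world has none). Each returns a list of dicts, best first, with "p" (0 to 1); they miss things now and then, are a little off and sometimes report something else, mostly with a low value. They report only what shows in the picture. A call takes as long as a camera call. They do not tell look-alikes from the thing itself.
- spotter.find_in(picture, query): "location" ([x, y, z] in m, in world coordinates, good to about 4 mm: the middle of the surface that is visible of it).
- spotter.landmark_of(picture, query): "location" ([x, y, z] in m, in world coordinates, good to about 4 mm: a listed point, or the origin of a listed thing).
The state is a dict: "time": time; "joint_positions": joint angles; "joint_vel": joint speeds; "joint_torque": joint torques, N m; "ee_pos": TCP position; "tool_rot": TCP orientation; "ft_force": force on the tool from outside, world axes, zero at the start; "moment": the same for the moment, N m; "width": finger opening in m.
Only numpy, scipy, OpenCV 4.12 (cv2) and the standard library are available. Lean on these libraries where they do the work, as an engineer would, in place of code of your own. Each camera call takes 0.05 s, during which the arm holds its last target.

TASK

Zero check on the depth gauge: pick up the knurled steel setting collar from the rubber mat and put it, the same way up, over the gauge's upright spindle, then turn it on the cross-pin until its hidden keyways drop over the pin. Push it fully home against the gauge's spring and finish holding it there, still pressed down, so that the reading can be taken: do not let go. Leave everything else on the bench where it stands.

Things in the scene. Friction and masses are not known exactly. Their poses are not given: they have to be found in the camera images.
- collar: The setting collar: a steel sleeve, diamond-knurled outside, 46 mm in diameter, 44 mm tall, about 0.34 kg (varies by a fifth), standing on the 3 mm rubber mat. Origin: centre of its underside; z up. Its x and y axes do not tell how its keyways lie to the pin. Grip it by its upper part: on the gauge the fingers then stay well clear of base and anvil.
- bore (a point): On the collar's axis, 36 mm above its underside: centre of its inner shoulder, the end of its 26 mm bore. Only a 16 mm hole goes on through the 8 mm top, to clear the spindle's nose. Two keyways, 8.5 mm wide, 38 mm across, cross at right angles along the whole bore, so it fits the pin at every quarter turn; they cannot be seen from outside and no mark shows them.
- gauge: The depth gauge, fixed: iron base 30 mm high, reaching 65 mm from the spindle in -x, 60 mm to each side; a teal housing with an 82 mm dial, up to 100 mm high, stands from 70 to 175 mm out in +x. Origin: on the spindle's axis at bench height; x from spindle to housing, z up. The 24 mm steel spindle is upright, on the axis.
- seat (a point): Centre of the spindle's shoulder, on its axis, 76 mm above the bench: here the collar's inner shoulder seats when it is fully home (collar's underside then 40 mm above the bench, top 84 mm). The spindle is 24 mm in diameter below (rim chamfered over 4 mm); a 12 mm nose goes on up to 90 mm.
- pin (a point): Centre of the spindle's cross-pin, on the axis, 55 mm above the bench. The steel pin is level, 6 mm thick, 34 mm long; it is clamped at any angle, which these axes do not tell and which does not change. An unkeyed collar rests on the pin, its underside 58 mm above the bench; keyed, it goes down freely to 46 mm, onto the anvil, then 6 mm more against the spring.
- anvil (a joint): Travel of the gauge's measuring anvil, an aluminium ring round the foot of the spindle (45 mm across, top 46 mm above the bench), in m: 0 up, grows as it is pushed down, 0.006 when the collar is fully home. Its spring pushes up with 7 N at 0 and 11 N at 0.006 and lifts the collar again when it is let go. The dial's needle follows it clockwise, about 29 degrees per mm.
- ring: Bystander: a plain smooth steel spacer ring, 48 mm across, 18 mm tall, bore 27 mm, lower than the collar and not knurled, on the same mat. Origin: centre of its underside. The ring, the brass part and the collar may stand in any of three places on the mat, 110 mm or more apart.
- cup_a: Bystander: a brass turned part on the mat, 35 mm in diameter, 36 mm tall. Origin: centre of its underside.
- cup_b: Bystander: the same kind of brass part, on the bench near the robot. Origin: centre of its underside.
- vblock: Bystander: a dark steel V-block, 60 x 44 x 44 mm. Origin: centre of its underside.
- oil: Bystander: an amber oil bottle, 52 mm in diameter, 125 mm tall. Origin: centre of its underside.
- wrench: Bystander: a steel wrench lying on the bench beyond the mat. Origin: under its middle.
- brush: Bystander: a hand brush lying on the bench near the robot. Origin: under its middle.
Not all that is in view belongs to the job. Leave any pink, red or turquoise look-alike of the collar alone.

How it is judged:
By the outcome, as a careful person would: the job done as asked, in the order asked, and still so for the second after the job is handed in, while the arm keeps its last pose, push and grip.
It also fails if it takes over 61 s, if anything falls off the work surface, if the arm or the gripper's body presses on something with over 40 N, if the wrist force passes 120 N, or if a joint passes its speed limit or range.

## Working session

There is one attempt and no reset: what is moved stays moved. The work goes in short steps, Python scripts to look and compute and a tool call to move; the robot and the scene stay as the last step left them, time stands still between calls to the robot, and variables do not carry over. Pictures are saved under pics/ and viewed, and the job is handed in when it is done.

Besides the shell and the picture viewer there is one more tool, called after ">>>" as name(argument=value, ...) on one line, values as JSON. move_arm: Moves the arm, as the interface text tells. Its arguments: {"type":"object","properties":{"steps":{"type":"array"}},"required":["steps"]}

```bash
mkdir -p pics; ls; python3 - <<'E'
from workcell import arm, vision, order, spotter
import cv2, numpy as np
s=arm.sense(); print(s)
for n in ("scene","top"):
    c=vision.camera(n); cv2.imwrite(f"pics/{n}0.png",cv2.resize(c["img"][:,:,::-1],None,fx=1.5,fy=1.5))
    print(n,c["fx"],c["cx"],c["cy"],c["R"],c["t"])
    for q in ("collar","gauge","seat","pin","ring","bore","anvil"):
        for f in ("find_in","landmark_of"):
            try:
                r=getattr(spotter,f)(c,q); print(n,q,f,[(np.round(d["location"],3).tolist(),round(d["p"],2)) for d in r[:4]])
            except Exception as e: print(n,q,f,e)
print(arm.sense()["time"])
E
```

```text
pics
{'time': 0.0, 'joint_positions': array([ 1.4111955 ,  0.5018354 , -0.42678802,  1.55149166,  0.22082522,
        1.13830788, -0.21031514]), 'joint_vel': array([ 0.0004475 ,  0.00030617, -0.00069604, -0.00030194,  0.00057177,
       -0.00136269, -0.00288636]), 'joint_torque': array([-1.13262445e-05, -5.69520092e+01, -5.81597999e+00, -2.80938309e+01,
        1.06811456e-02,  1.19172886e-02, -2.33595223e-07]), 'ee_pos': array([ 0.26636792, -0.59214613,  0.23824954]), 'tool_rot': array([-3.06973759e+00, -6.58876521e-01,  6.01884106e-04]), 'ft_force': array([-0.08104056,  1.07182782, -0.0617083 ]), 'moment': array([-0.02689419,  0.03362467,  0.00349101]), 'width': 0.08530075140691692}
scene 396.12822656090816 256.2515793577117 190.55137322539395 [[ 0.83052167  0.55692351 -0.00836398]
 [ 0.39686092 -0.60222859 -0.69269195]
 [-0.39081346  0.57197634 -0.72118507]] [-0.41097474 -0.14386069  1.28164518]
scene collar find_in [([0.545, -0.42, 0.041], 0.93), ([0.401, -0.438, 0.039], 0.87), ([0.496, -0.004, 0.036], 0.58)]
scene collar landmark_of [([0.402, -0.158, 0.004], 0.89), ([0.392, -0.4
[... 1644 characters left out ...]
0.221, 0.078], 0.71)]
top pin find_in [([0.623, 0.228, 0.036], 0.88)]
top pin landmark_of [([0.567, 0.218, 0.059], 0.75), ([0.57, 0.22, 0.0], 0.34)]
top ring find_in [([0.53, -0.114, 0.017], 0.59)]
top ring landmark_of [([0.528, -0.119, 0.002], 0.58), ([0.66, 0.438, 0.002], 0.38)]
top bore find_in [([0.387, -0.432, 0.045], 0.65), ([0.534, -0.41, 0.043], 0.59), ([0.485, 0.012, 0.041], 0.51), ([0.402, -0.159, 0.049], 0.41)]
top bore landmark_of [([0.407, -0.164, 0.04], 0.59), ([0.486, 0.007, 0.034], 0.58), ([0.534, -0.414, 0.032], 0.45), ([0.388, -0.441, 0.039], 0.45)]
top anvil find_in []
top anvil landmark_of it knows: bore, brush, collar, cup, gauge, oil, pin, ring, seat, vblock, wrench
1.4
```

View pics/scene0.png

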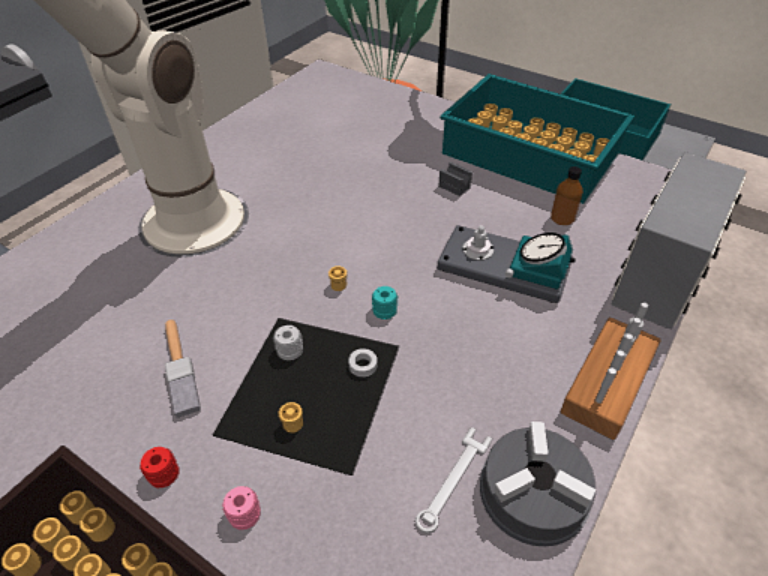

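View pics/top0.png

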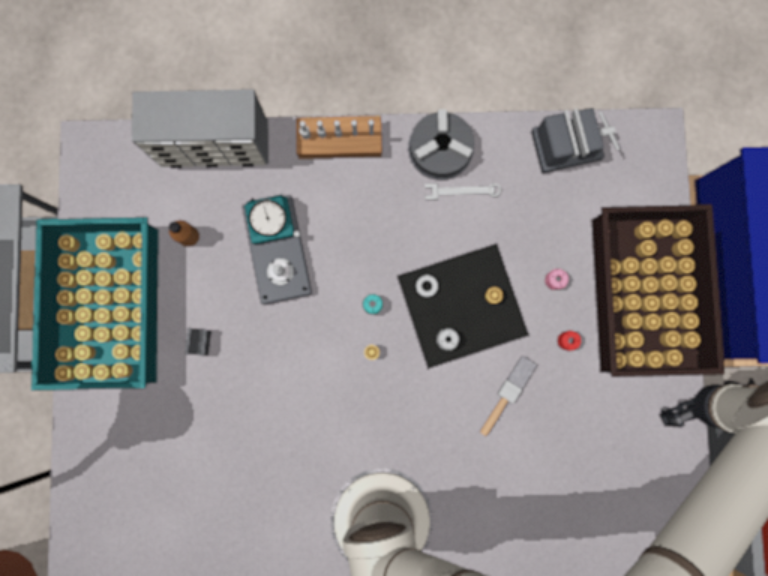

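The scene picture shows the steel collar on the mat at (288,341), with the ring at (362,362), the brass part at (290,416) and the gauge spindle at (479,240). The turquoise, red and pink look-alikes stand off the mat. Next I refine the collar and spindle positions with overlays.

```bash
cat > h.py <<'E'
import cv2, numpy as np
def proj(c,P):
    P=np.atleast_2d(P); X=P@np.array(c["R"]).T+c["t"]
    return np.c_[c["fx"]*X[:,0]/X[:,2]+c["cx"], c["fy"]*X[:,1]/X[:,2]+c["cy"]]
def circ(x,y,z,r,n=72):
    a=np.linspace(0,2*np.pi,n); return np.c_[x+r*np.cos(a),y+r*np.sin(a),0*a+z]
def crop(c,ctr,circles,half=28,k=10):
    u,v=np.round(proj(c,ctr)[0]).astype(int); u0,v0=u-half,v-half
    im=c["img"][v0:v+half,u0:u+half,::-1]
    a=cv2.resize(im,None,fx=k,fy=k,interpolation=cv2.INTER_CUBIC)
    b=a.copy()
    for q,col in circles:
        p=((proj(c,q)+0.5-[u0,v0])*k).astype(np.int32); cv2.polylines(b,[p],False,col,1)
    return a,b
E
python3 - <<'E'
from workcell import arm, vision
from h import *
C={n:vision.camera(n) for n in("scene","top")}
np.save("C0.npy",C,allow_pickle=True)
cx,cy=.404,-.158; sx,sy=.568,.219
rows=[]
for n in C:
    c=C[n]
    _,b=crop(c,[cx,cy,.03],[(circ(cx,cy,.047,.023),(0,0,255)),(circ(cx,cy,.047,.008),(0,255,0)),(circ(cx,cy,.003,.023),(255,0,0))],k=5)
    a2,b2=crop(c,[sx,sy,.06],[(circ(sx,sy,.09,.006),(0,0,255)),(circ(sx,sy,.072,.012),(0,255,0)),(circ(sx,sy,.046,.0225),(255,0,0))],half=20,k=7)
    rows.append(np.hstack([b,b2[:280,:280],a2[:280,:280]][:3]))
cv2.imwrite("pics/ref.png",cv2.resize(np.vstack(rows),(800,533)))
E
```

```text
(no output)
```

View pics/ref.png

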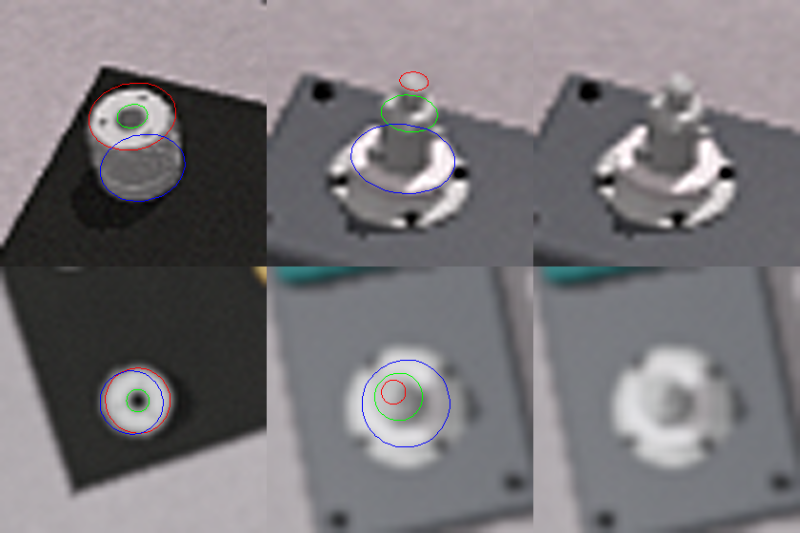

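>>> move_arm(steps=[[0, 0.0215, -0.024, 0, 0], [0, 0.0215, -0.024, 0, 0], [0, 0.0215, -0.024, 0, 0], [0, 0.0215, -0.024, 0, 0], [0, 0.0215, -0.024, 0, 0], [0, 0.0215, -0.024, 0, 0], [0, 0.0215, -0.024, 0, 0], [0, 0.0215, -0.024, 0, 0], [0, 0.0215, -0.024, 0, 0], [0, 0.0215, -0.024, 0, 0]])

```text
time: 2.33
ee_pos: [0.3646, -0.2842, 0.2396]
tool_rot: [3.071, 0.659, 0.0]
ft_force: [0.6, 0.0, 0.8]
width: 0.0851
```

```bash
cat > st.py <<'E'
from workcell import arm
import numpy as np, sys
from scipy.spatial.transform import Rotation as Ro
np.set_printoptions(precision=4,suppress=True)
s=arm.sense(); R=Ro.from_rotvec(s["tool_rot"]).as_matrix()
print("t",s["time"],"p",s["ee_pos"],"w",s["width"],"F",s["ft_force"],"M",s["moment"])
print("q",s["joint_positions"]); print("toolx",R[:,0],"z",R[:,2],"yaw",np.degrees(np.arctan2(R[1,0],R[0,0])))
if len(sys.argv)>1:
    d=np.array([float(v) for v in sys.argv[1:4]])-s["ee_pos"]; print("need tool",R.T@d)
E
python3 st.py .404 -.158 .12
```

```text
t 2.3333 p [ 0.3646 -0.2842  0.2396] w 0.08506791711344219 F [0.5848 0.043  0.8224] M [-0.0368 -0.0656  0.0293]
q [ 1.1533  0.1719 -0.6028  1.999   0.1158  1.003  -0.653 ]
toolx [ 0.9119  0.4103 -0.    ] z [ 0.0003 -0.0007 -1.    ] yaw 24.225456179904896
need tool [ 0.0877 -0.099   0.1195]
```

>>> move_arm(steps=[[0, 0.022, -0.0247, 0.018, 0], [0, 0.022, -0.0247, 0.03, 0], [0, 0.022, -0.0247, 0.03, 0], [0, 0.0217, -0.0248, 0.03, 0], [0, 0, 0, 0.02, 0], [0, 0, 0, 0.0, 0]])

```text
time: 2.83
ee_pos: [0.3998, -0.1628, 0.1144]
tool_rot: [-3.066, -0.665, 0.007]
ft_force: [-0.5, 0.2, -0.2]
width: 0.0854
```

```bash
python3 st.py .404 -.158 .02; python3 - <<'E'
from workcell import arm, vision
from h import *
cx,cy=.404,-.158
o=[]
for n in("scene","top"):
    c=vision.camera(n)
    _,b=crop(c,[cx,cy,.06],[(circ(cx,cy,.047,.023),(0,0,255))],half=40,k=5)
    o.append(b)
cv2.imwrite("pics/ap.png",np.hstack(o))
E
```

```text
t 2.8333 p [ 0.3998 -0.1628  0.1144] w 0.08541170018541955 F [-0.4999  0.1842 -0.2004] M [ 0.0275  0.0737 -0.0198]
q [ 0.8779  0.34   -0.6295  2.1712  0.2992  0.7203 -1.0962]
toolx [ 0.91    0.4146 -0.0031] z [-0.005   0.0035 -1.    ] yaw 24.49410719062731
need tool [ 0.0061 -0.0021  0.0944]
```

View pics/ap.png

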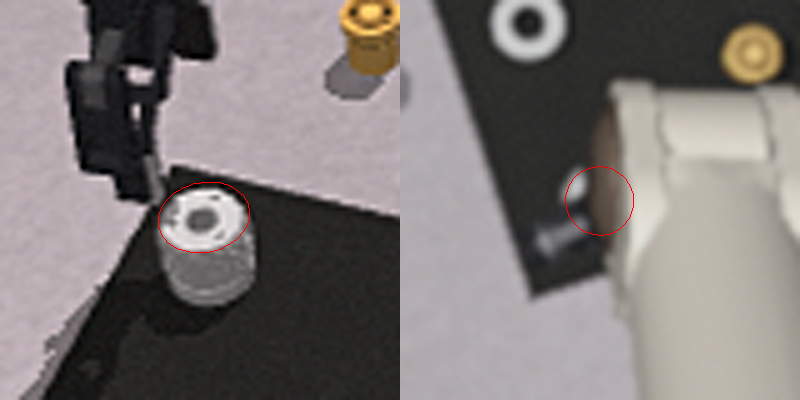

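Scene picture: the open gripper is above the collar, and the overlay circle lies on its top rim. I'm correcting 6 mm and going down in stages.

>>> move_arm(steps=[[0, 0.003, -0.001, 0.01, 0], [0, 0.003, -0.001, 0.015, 0], [0, 0, 0, 0.015, 0], [0, 0, 0, 0, 0]])

```text
time: 3.27
ee_pos: [0.406, -0.163, 0.0771]
tool_rot: [3.072, 0.655, -0.001]
ft_force: [-0.6, 0.6, 1.2]
width: 0.0854
```

```bash
python3 st.py .404 -.158 .02
```

```text
t 3.2667 p [ 0.406  -0.163   0.0771] w 0.08536696454574366 F [-0.6318  0.5891  1.2394] M [-0.0287 -0.0002 -0.0425]
q [ 0.8193  0.4171 -0.5781  2.1831  0.3814  0.639  -1.1808]
toolx [ 0.913   0.4079 -0.0008] z [-0.0006 -0.0005 -1.    ] yaw 24.07239369564426
need tool [ 0.0002 -0.0054  0.0571]
```

>>> move_arm(steps=[[0, 0, -0.0027, 0.012, 0], [0, 0, -0.0027, 0.015, 0], [0, 0, 0, 0.015, 0], [0, 0, 0, 0.012, 0], [0, 0, 0, 0, 0], [0, 0, 0, 0, 0]])

```text
time: 3.77
ee_pos: [0.4048, -0.1577, 0.0243]
tool_rot: [3.071, 0.657, 0.001]
ft_force: [-0.1, -0.1, -0.1]
width: 0.0852
```

```bash
python3 st.py .404 -.158 .022;python3 - <<'E'
from workcell import arm, vision
from h import *
cx,cy=.404,-.158
c=vision.camera("scene")
_,b=crop(c,[cx,cy,.06],[(circ(cx,cy,.047,.023),(0,0,255))],half=40,k=6)
cv2.imwrite("pics/ap2.png",b)
E
```

```text
t 3.7667 p [ 0.4048 -0.1577  0.0243] w 0.08518657573037901 F [-0.1473 -0.136  -0.0723] M [ 0.0371 -0.039  -0.0071]
q [ 0.7323  0.5157 -0.4925  2.2089  0.4895  0.5206 -1.2866]
toolx [0.9125 0.409  0.0003] z [ 0.0007 -0.001  -1.    ] yaw 24.14171791489187
need tool [-0.0008 -0.0001  0.0023]
```

View pics/ap2.png

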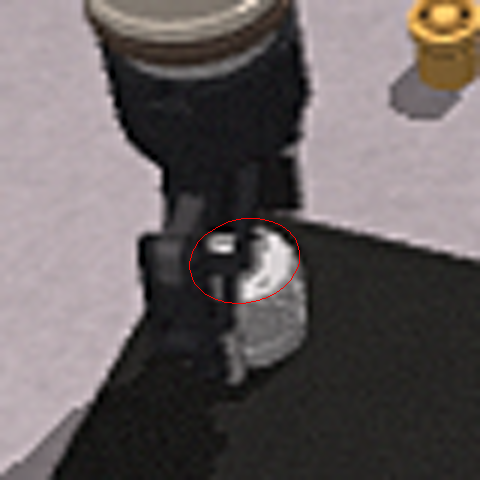

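Fingers straddle the collar. Closing now.

>>> move_arm(steps=[[60, 0, 0, 0.002, 0], [120, 0, 0, 0, 0], [255, 0, 0, 0, 0], [255, 0, 0, 0, 0], [255, 0, 0, 0, 0], [255, 0, 0, 0, 0], [255, 0, 0, 0, 0], [255, 0, 0, 0, 0], [255, 0, 0, 0, 0], [255, 0, 0, 0, 0]])

```text
time: 4.65
ee_pos: [0.4048, -0.1571, 0.0222]
tool_rot: [3.07, 0.659, 0.001]
ft_force: [-1.5, -0.8, 8.9]
width: 0.0446
```

```bash
python3 st.py
```

```text
t 4.65 p [ 0.4048 -0.1571  0.0222] w 0.04457499803201456 F [-1.5165 -0.8013  8.8822] M [-0.0101  0.3483  0.0498]
q [ 0.7277  0.5197 -0.4889  2.2101  0.495   0.5155 -1.2917]
toolx [0.912  0.4103 0.0003] z [ 0.0009 -0.0013 -1.    ] yaw 24.221510173522876
```

>>> move_arm(steps=[[255, 0, 0, -0.005, 0], [255, 0, 0, -0.015, 0], [255, 0, 0, -0.02, 0], [255, 0, 0, -0.025, 0], [255, 0, 0, -0.025, 0], [255, 0, 0, -0.025, 0], [255, 0, 0, -0.02, 0], [255, 0, 0, -0.01, 0], [255, 0, 0, 0, 0]])

```text
time: 5.4
ee_pos: [0.4052, -0.1571, 0.168]
tool_rot: [3.069, 0.658, 0.004]
ft_force: [0.4, -0.1, -3.7]
width: 0.045
```

```bash
python3 st.py .566 .219 .17;python3 - <<'E'
from workcell import arm, vision
from h import *
c=vision.camera("scene")
cv2.imwrite("pics/l.png",cv2.resize(c["img"][:,:,::-1],None,fx=1.5,fy=1.5))
E
```

```text
t 5.4 p [ 0.4052 -0.1571  0.168 ] w 0.044969818556266444 F [ 0.3791 -0.0623 -3.7402] M [-0.0234 -0.0647  0.0436]
q [ 0.9264  0.2417 -0.6881  2.1309  0.2094  0.83   -1.0375]
toolx [0.912  0.4101 0.0019] z [ 0.0031 -0.0023 -1.    ] yaw 24.211285503935027
need tool [ 0.3009 -0.2771 -0.0023]
```

View pics/l.png

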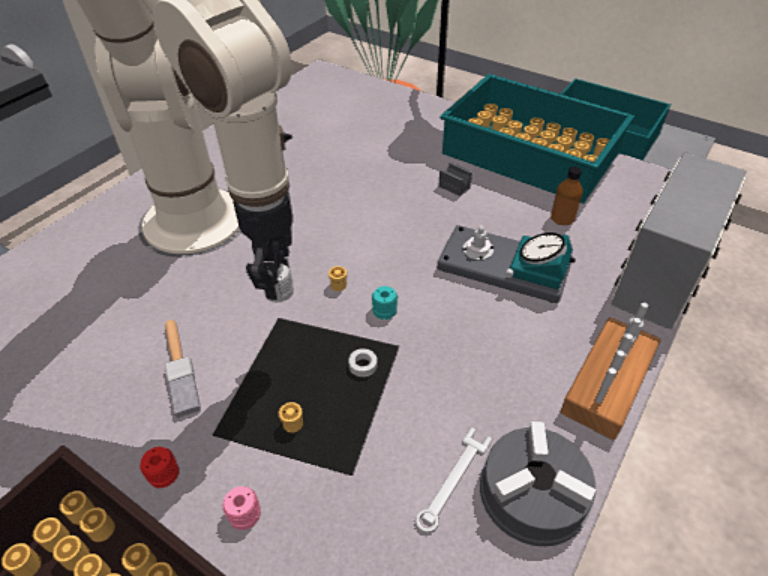

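The collar is held at (280,282) with 3.7 N of weight, and the mat now shows only the ring and brass part. Moving to the gauge.

>>> move_arm(steps=[[255, 0.012, -0.011, 0, 0], [255, 0.02, -0.0185, 0, 0], [255, 0.025, -0.023, 0, 0], [255, 0.025, -0.023, 0, 0], [255, 0.025, -0.023, 0, 0], [255, 0.025, -0.023, 0, 0], [255, 0.025, -0.023, 0, 0], [255, 0.025, -0.023, 0, 0], [255, 0.025, -0.023, 0, 0], [255, 0.025, -0.023, 0, 0]])

```text
time: 6.28
ee_pos: [0.5271, 0.1345, 0.1637]
tool_rot: [-3.072, -0.659, 0.006]
ft_force: [-0.2, -0.9, -2.9]
width: 0.0445
```

```bash
python3 st.py .566 .219 .17
```

```text
t 6.2833 p [0.5271 0.1345 0.1637] w 0.04448278283127006 F [-0.1745 -0.9426 -2.8688] M [-0.0147 -0.0632 -0.0016]
q [ 0.2796  0.4721 -0.7293  1.8768  0.3832  0.9413 -1.7749]
toolx [ 0.9119  0.4104 -0.0039] z [-0.004  -0.0008 -1.    ] yaw 24.232067750900576
need tool [ 0.0702 -0.0611 -0.0065]
```

>>> move_arm(steps=[[255, 0.02, -0.017, -0.003, 0.05], [255, 0.018, -0.016, -0.003, 0.05], [255, 0.015, -0.013, 0, 0.05], [255, 0.009, -0.008, 0, 0.05], [255, 0, 0, 0, 0], [255, 0, 0, 0, 0]])

```text
time: 6.78
ee_pos: [0.5654, 0.206, 0.1697]
tool_rot: [3.121, 0.354, -0.007]
ft_force: [-0.6, -0.2, -4.5]
width: 0.0447
```

```bash
python3 st.py .566 .219 .16; cat > cmp.py <<'E'
from workcell import arm, vision, spotter
from h import *
import sys
s=arm.sense(); x,y,z=s["ee_pos"]; zb=z-0.019; sx,sy=.567,.219
o=[]
for n in("scene","top"):
    c=vision.camera(n)
    for q in ("bore","seat","collar"):
        print(n,q,[(np.round(d["location"],4).tolist(),round(d["p"],2)) for d in spotter.landmark_of(c,q)[:5]])
    _,b=crop(c,[sx,sy,.1],[(circ(x,y,zb,.023),(0,0,255)),(circ(x,y,zb+.044,.023),(0,0,255)),(circ(sx,sy,.09,.006),(255,0,0)),(circ(sx,sy,.072,.012),(0,255,0))],half=40,k=5)
    o.append(b)
    np.save("last_%s.npy"%n,c,allow_pickle=True)
cv2.imwrite(sys.argv[1],np.hstack(o))
E
python3 cmp.py pics/g1.png
```

```text
t 6.7833 p [0.5654 0.206  0.1697] w 0.0447069907872345 F [-0.6229 -0.156  -4.463 ] M [-0.      0.012   0.0256]
q [ 0.103   0.5477 -0.6677  1.7296  0.3906  1.0056 -2.0531]
toolx [ 0.9747  0.2237 -0.0042] z [-0.0041 -0.0011 -1.    ] yaw 12.92579320405954
need tool [ 0.0036 -0.0126  0.0097]
scene bore [([0.3954, -0.4366, 0.0368], 0.85), ([0.5342, -0.4159, 0.0427], 0.63), ([0.5666, 0.2093, 0.1864], 0.46)]
scene seat [([0.5725, 0.2204, 0.0753], 0.57)]
scene collar [([0.3893, -0.436, -0.0017], 0.91), ([0.4873, 0.0066, 0.0002], 0.85), ([0.5663, 0.202, 0.1522], 0.72), ([0.5385, -0.4183, -0.0017], 0.64)]
top bore [([0.391, -0.4401, 0.037], 0.74), ([0.4886, 0.0072, 0.0336], 0.5)]
top seat [([0.6587, 0.4354, 0.0028], 0.7)]
top collar [([0.4869, 0.0132, -0.0019], 0.71), ([0.3935, -0.4414, -0.0019], 0.6), ([0.539, -0.4142, 0.0025], 0.49)]
```

View pics/g1.png

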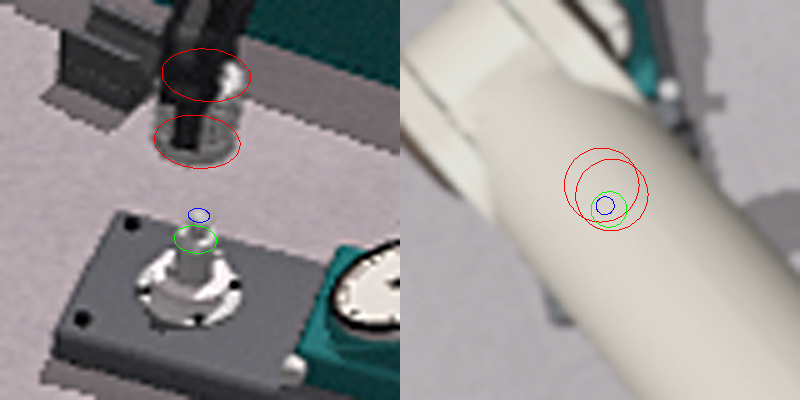

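```bash
python3 - <<'E'
from h import *
C=np.load("C0.npy",allow_pickle=True).item()
sx,sy=.568,.219
o=[]
for n in C:
    c=C[n]
    a,b=crop(c,[sx,sy,.07],[(circ(sx,sy,.09,.006),(0,0,255)),(circ(sx,sy,.076,.008),(0,255,255)),(circ(sx,sy,.072,.012),(0,255,0)),(circ(sx,sy,.046,.0225),(255,0,0)),(circ(sx,sy,.046,.012),(255,0,255))],half=14,k=20)
    o.append(np.hstack([a,b])[:,:]) 
im=np.vstack(o); cv2.imwrite("pics/sp.png",cv2.resize(im,(600,600),interpolation=cv2.INTER_AREA))
E
```

```text
(no output)
```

View pics/sp.png

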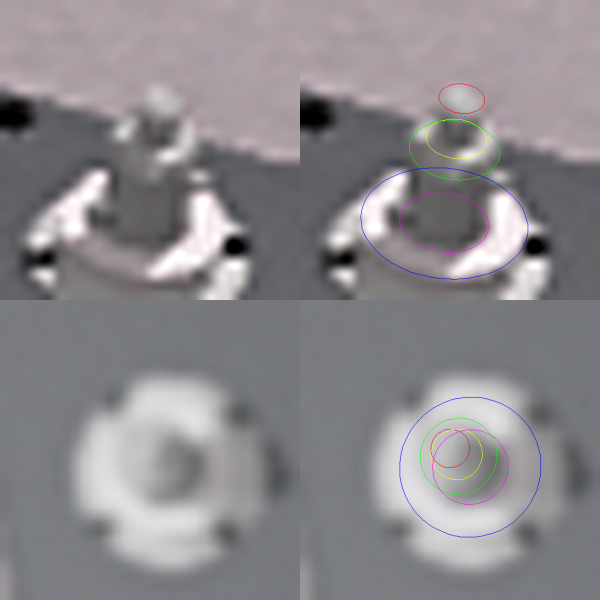

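>>> move_arm(steps=[[255, 0.0022, -0.006, 0.005, 0], [255, 0.0022, -0.0062, 0.005, 0], [255, 0, 0, 0, -0.1], [255, 0, 0, 0, -0.1], [255, 0, 0, 0, 0], [255, 0, 0, 0, 0]])

```text
time: 7.68
ee_pos: [0.5683, 0.2193, 0.1618]
tool_rot: [-3.072, -0.656, 0.001]
ft_force: [0.0, -0.3, -3.8]
width: 0.0447
```

```bash
python3 st.py .567 .2185 .115
```

```text
t 7.6833 p [0.5683 0.2193 0.1618] w 0.04474787162039526 F [ 0.0156 -0.2904 -3.7872] M [-0.044   0.0038  0.0299]
q [ 0.1064  0.5803 -0.7062  1.7188  0.434   1.0052 -1.907 ]
toolx [ 0.9129  0.4082 -0.0004] z [-0.0007  0.0006 -1.    ] yaw 24.094550707725706
need tool [-0.0015  0.0002  0.0468]
```

>>> move_arm(steps=[[255, -0.0012, 0, 0.015, 0], [255, 0, 0, 0.015, 0], [255, 0, 0, 0.012, 0], [255, 0, 0, 0.004, 0], [255, 0, 0, 0, 0]])

```text
time: 8.1
ee_pos: [0.5665, 0.2178, 0.1148]
tool_rot: [3.072, 0.657, -0.004]
ft_force: [0.4, -0.1, -3.7]
width: 0.0446
```

```bash
python3 st.py .567 .2185 .078; sed -i 's/^    for q in.*/    for q in ():/' cmp.py; sed -i 's/half=40,k=5/half=25,k=16/;s/(0,255,0)/(0,255,255)/' cmp.py; sed -i 's/("scene","top")/("scene",)/;s/sx,sy=.567,.219/sx,sy=.567,.2185/' cmp.py; python3 cmp.py pics/g2.png
```

```text
t 8.1 p [0.5665 0.2178 0.1148] w 0.044551558902732866 F [ 0.3614 -0.0955 -3.7027] M [-0.0054 -0.0014 -0.0135]
q [ 0.0827  0.6353 -0.6723  1.752   0.4795  0.9275 -1.9396]
toolx [ 0.9124  0.4093 -0.0027] z [-0.0025 -0.0008 -1.    ] yaw 24.163010795241444
need tool [ 0.0008 -0.0005  0.0368]
```

View pics/g2.png

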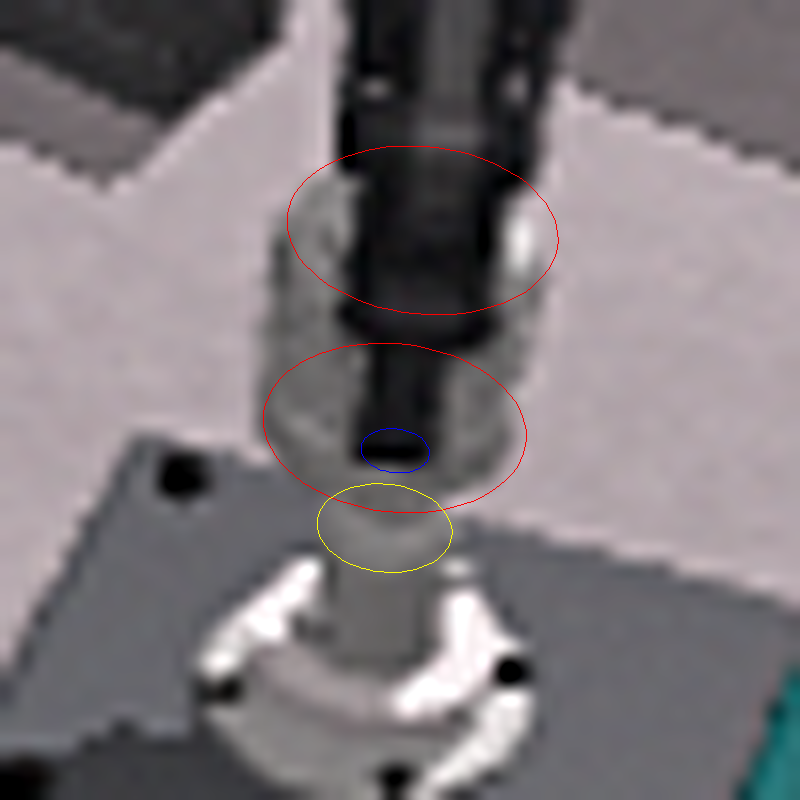

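The collar hangs at (388,350) in the crop, directly above the spindle at (382,600). They line up within about 1 mm in this view. Descending and watching the force.

>>> move_arm(steps=[[255, 0.0004, 0, 0.008, 0], [255, 0, 0, 0.006, 0], [255, 0, 0, 0.005, 0], [255, 0, 0, 0.003, 0], [255, 0, 0, 0, 0]])

```text
time: 8.57
ee_pos: [0.5676, 0.2183, 0.0936]
tool_rot: [-3.071, -0.659, 0.001]
ft_force: [0.7, 0.7, -3.2]
width: 0.0446
```

>>> move_arm(steps=[[255, 0, 0, 0.003, 0], [255, 0, 0, 0.003, 0], [255, 0, 0, 0, 0]])

```text
time: 8.82
ee_pos: [0.5682, 0.2192, 0.0882]
tool_rot: [-3.07, -0.66, -0.002]
ft_force: [2.1, 2.7, -5.8]
width: 0.0444
```

>>> move_arm(steps=[[255, 0.0006, -0.0003, 0, 0], [255, 0, 0, 0.003, 0], [255, 0, 0, 0.002, 0], [255, 0, 0, 0, 0]])

```text
time: 9.15
ee_pos: [0.5683, 0.2192, 0.083]
tool_rot: [-3.071, -0.66, -0.001]
ft_force: [2.1, 4.2, -5.6]
width: 0.0446
```

>>> move_arm(steps=[[255, 0, 0, 0.002, 0], [255, 0, 0, 0.002, 0], [255, 0, 0, 0, 0]])

```text
time: 9.4
ee_pos: [0.5684, 0.2193, 0.0791]
tool_rot: [-3.071, -0.66, -0.001]
ft_force: [2.2, 4.0, -4.8]
width: 0.0444
```

>>> move_arm(steps=[[255, 0.0003, -0.0006, 0, 0], [255, 0, 0, 0.002, 0], [255, 0, 0, 0.002, 0], [255, 0, 0, 0, 0]])

```text
time: 9.73
ee_pos: [0.5683, 0.2194, 0.0751]
tool_rot: [3.071, 0.659, 0.0]
ft_force: [1.2, 2.1, -3.7]
width: 0.0444
```

```bash
python3 st.py
```

```text
t 9.7333 p [0.5683 0.2194 0.0751] w 0.044436131994692825 F [ 1.2272  2.1167 -3.7109] M [ 0.4333 -0.2953  0.0326]
q [ 0.0561  0.6889 -0.639   1.7663  0.5228  0.8626 -1.9712]
toolx [ 0.9119  0.4104 -0.    ] z [ 0.0001 -0.0001 -1.    ] yaw 24.22936583867553
```

>>> move_arm(steps=[[255, 0, 0, 0.001, 0], [255, 0, 0, 0.001, 0], [255, 0, 0, 0, 0]])

```text
time: 9.98
ee_pos: [0.5684, 0.2195, 0.0738]
tool_rot: [3.071, 0.66, 0.001]
ft_force: [-0.2, 0.8, 2.4]
width: 0.045
```

>>> move_arm(steps=[[255, 0, 0, 0.001, 0], [255, 0, 0, 0, 0]])

```text
time: 10.15
ee_pos: [0.5685, 0.2196, 0.0729]
tool_rot: [3.071, 0.66, 0.001]
ft_force: [0.1, 1.1, 2.9]
width: 0.0444
```

>>> move_arm(steps=[[255, 0, 0, 0.001, 0], [255, 0, 0, 0, 0]])

```text
time: 10.32
ee_pos: [0.5686, 0.2196, 0.0718]
tool_rot: [3.071, 0.66, 0.001]
ft_force: [0.1, 1.0, 3.4]
width: 0.0446
```

```bash
python3 st.py; python3 cmp.py pics/g3.png
```

```text
t 10.3167 p [0.5686 0.2196 0.0718] w 0.04462039523214853 F [0.0641 1.049  3.4302] M [0.3024 0.0651 0.3859]
q [ 0.0536  0.6933 -0.636   1.7674  0.5269  0.8566 -1.974 ]
toolx [0.9117 0.4109 0.0009] z [ 0.0009  0.     -1.    ] yaw 24.26217573942903
```

View pics/g3.png

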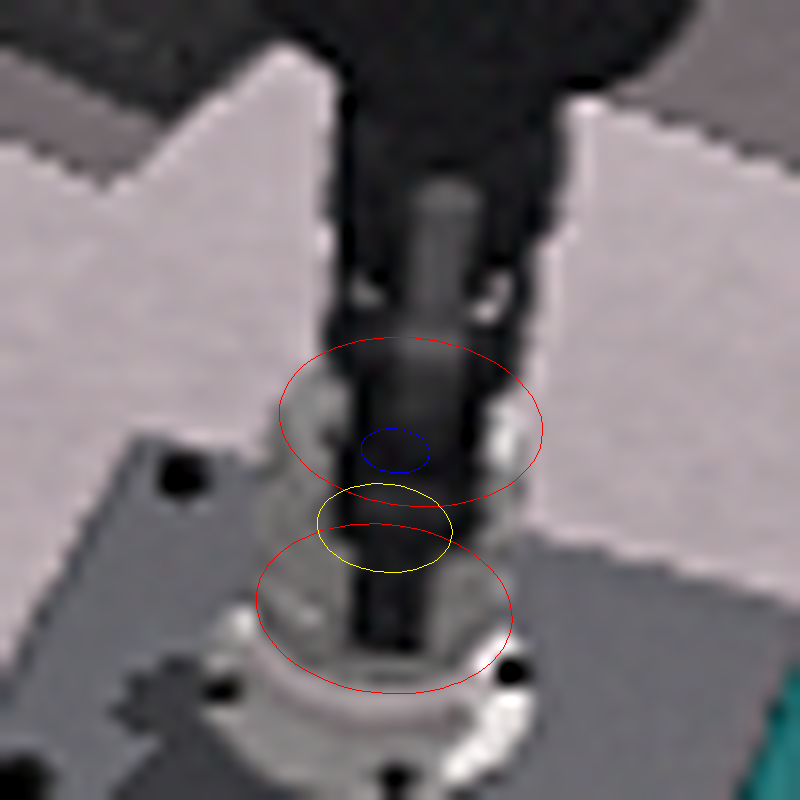

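The crop shows the collar bottom near row 660 while the overlay expects 693, so it is resting on the pin. I'm now turning with light pressure.

>>> move_arm(steps=[[255, 0, 0, 0, -0.05], [255, 0, 0, 0, -0.05], [255, 0, 0, 0, 0]])

```text
time: 10.62
ee_pos: [0.5684, 0.2194, 0.0707]
tool_rot: [-3.034, -0.813, -0.0]
ft_force: [1.6, 2.2, -3.1]
width: 0.0449
```

```bash
python3 st.py
```

```text
t 10.6167 p [0.5684 0.2194 0.0707] w 0.04485447357829664 F [ 1.5969  2.1998 -3.1437] M [ 0.5221 -0.3688 -0.0163]
q [ 0.0696  0.7023 -0.6584  1.7673  0.5465  0.8627 -1.8874]
toolx [0.8659 0.5002 0.0001] z [-0.0001  0.0005 -1.    ] yaw 30.013582116145265
```

The upward force vanished, so the collar may have dropped over the pin. Probing down.

>>> move_arm(steps=[[255, 0, 0, 0.002, 0], [255, 0, 0, 0, 0]])

```text
time: 10.78
ee_pos: [0.5684, 0.2194, 0.0686]
tool_rot: [-3.035, -0.809, 0.0]
ft_force: [3.4, 2.8, -5.0]
width: 0.0447
```

```bash
python3 st.py
```

```text
t 10.7833 p [0.5684 0.2194 0.0686] w 0.044662326689910437 F [ 3.4169  2.8358 -4.9752] M [ 0.5608 -0.524  -0.0336]
q [ 0.0677  0.7048 -0.6558  1.768   0.5482  0.8593 -1.8916]
toolx [0.8673 0.4977 0.0001] z [-0.0001  0.0004 -1.    ] yaw 29.850100058465276
```

>>> move_arm(steps=[[255, 0.0006, 0, 0.001, 0], [255, 0, 0, 0.002, 0], [255, 0, 0, 0.002, 0], [255, 0, 0, 0, 0]])

```text
time: 11.12
ee_pos: [0.5685, 0.2195, 0.0642]
tool_rot: [3.034, 0.811, -0.001]
ft_force: [-1.0, 0.6, 2.7]
width: 0.0447
```

>>> move_arm(steps=[[255, 0, 0, 0.001, 0], [255, 0, 0, 0.001, 0], [255, 0, 0, 0, 0]])

```text
time: 11.37
ee_pos: [0.5686, 0.2194, 0.0624]
tool_rot: [3.034, 0.811, -0.001]
ft_force: [-2.0, 0.4, 4.9]
width: 0.0445
```

```bash
python3 st.py; python3 cmp.py pics/g4.png
```

```text
t 11.3667 p [0.5686 0.2194 0.0624] w 0.044488098606919484 F [-2.0017  0.3566  4.8595] M [-0.1653  0.4359 -0.047 ]
q [ 0.0628  0.7138 -0.65    1.7689  0.5557  0.851  -1.8957]
toolx [ 0.8665  0.4992 -0.0006] z [-0.0003 -0.0007 -1.    ] yaw 29.945159005017352
```

View pics/g4.png

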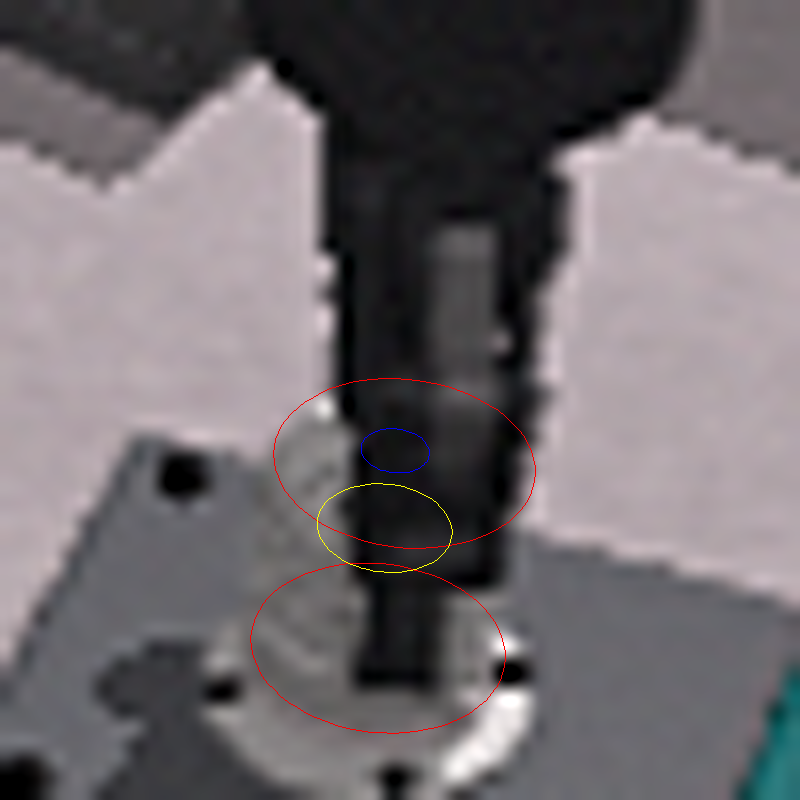

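>>> move_arm(steps=[[255, 0, 0, 0.001, 0], [255, 0, 0, 0.001, 0], [255, 0, 0, 0, 0]])

```text
time: 11.67
ee_pos: [0.5686, 0.2195, 0.0604]
tool_rot: [3.034, 0.812, -0.001]
ft_force: [-3.5, -1.1, 4.2]
width: 0.0447
```

>>> move_arm(steps=[[255, 0, 0, 0.001, 0], [255, 0, 0, 0, 0]])

```text
time: 11.83
ee_pos: [0.5686, 0.2195, 0.0595]
tool_rot: [3.034, 0.812, -0.001]
ft_force: [-2.6, -0.9, 6.3]
width: 0.0447
```

```bash
cat > dial.py <<'E'
import sys
from workcell import vision
from h import *
C0=np.load("C0.npy",allow_pickle=True).item()["scene"]
c=vision.camera("scene")
o=[]
for k in (C0,c):
    u,v=384*0+542/1.5,246/1.5
    u,v=int(u),int(v); o.append(cv2.resize(k["img"][v-20:v+20,u-20:u+20,::-1],(400,400),interpolation=cv2.INTER_CUBIC))
cv2.imwrite(sys.argv[1],np.hstack(o))
E
python3 st.py; python3 dial.py pics/d1.png
```

```text
t 11.8333 p [0.5686 0.2195 0.0595] w 0.04465727516351952 F [-2.5829 -0.9179  6.3143] M [-0.2847  0.5979  0.0028]
q [ 0.0609  0.7178 -0.6473  1.7698  0.5588  0.8464 -1.8979]
toolx [ 0.8665  0.4993 -0.0006] z [-0.0003 -0.0007 -1.    ] yaw 29.950722699802633
```

View pics/d1.png

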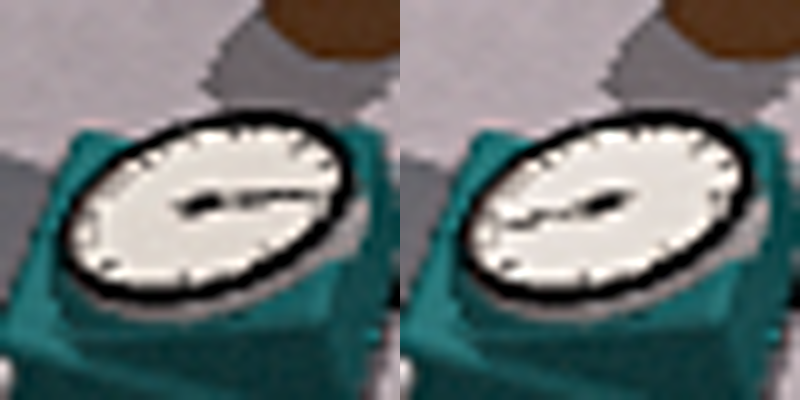

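```bash
cat > ang.py <<'E'
from h import *
import sys
c=np.load("C0.npy",allow_pickle=True).item()["scene"]
def w(px,z=.1):
    u=int(542/1.5)-20+px[0]/10-.5; v=int(246/1.5)-20+px[1]/10-.5
    R=np.array(c["R"]);d=R.T@[(u-c["cx"])/c["fx"],(v-c["cy"])/c["fy"],1]; o=-R.T@c["t"]
    return (o+d*(z-o[2])/d[2])[:2]
pts=eval(sys.argv[1])
for a,b in pts:
    d=w(b)-w(a); print(np.degrees(np.arctan2(d[1],d[0])),np.hypot(*d))
E
python3 ang.py "[((205,203),(318,193)),((205,203),(110,224)),((180,208),(318,193)),((230,192),(110,224)),((210,205),(210,115)),((205,203),(350,190)),((205,203),(65,220))]"
```

```text
40.65107517048585 0.0313266613888424
-129.40318933457073 0.028063054296494475
42.25088700311748 0.0385813469106604
-126.30256978577054 0.03657310497270937
113.43205044347005 0.03727601176228512
40.743952260098425 0.04024537066815639
-136.74867595553806 0.039161854532956716
```

The needle has swung about 170° of the 174° full travel, so the collar is nearly home. Pressing on until the force rises firmly.

>>> move_arm(steps=[[255, 0, 0, 0.0005, 0], [255, 0, 0, 0.0005, 0], [255, 0, 0, 0, 0]])

```text
time: 12.13
ee_pos: [0.5686, 0.2195, 0.0593]
tool_rot: [3.034, 0.811, -0.001]
ft_force: [-5.1, -2.8, 11.7]
width: 0.0442
```

>>> move_arm(steps=[[255, 0, 0, 0.001, 0], [255, 0, 0, 0, 0]])

```text
time: 12.3
ee_pos: [0.5686, 0.2195, 0.0592]
tool_rot: [3.033, 0.811, -0.0]
ft_force: [-7.3, -3.8, 18.7]
width: 0.0449
```

```bash
python3 st.py; python3 dial.py pics/d2.png
```

```text
t 12.3 p [0.5686 0.2195 0.0592] w 0.04488854612838754 F [-7.3017 -3.7597 18.7007] M [-0.6805  1.6239  0.0124]
q [ 0.0598  0.7181 -0.6467  1.7698  0.5601  0.8464 -1.8995]
toolx [ 0.8665  0.4992 -0.0007] z [ 0.0002 -0.0017 -1.    ] yaw 29.94831123571928
```

View pics/d2.png

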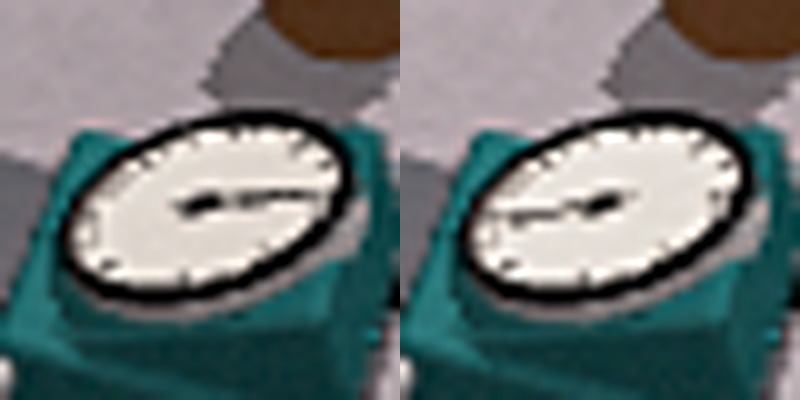

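>>> move_arm(steps=[[255, -0.0005, -0.0001, 0, 0], [255, 0, 0, 0.0003, 0], [255, 0, 0, 0, 0], [255, 0, 0, 0, 0], [255, 0, 0, 0, 0], [255, 0, 0, 0, 0]])

```text
time: 12.85
ee_pos: [0.5686, 0.2195, 0.0592]
tool_rot: [3.033, 0.811, 0.001]
ft_force: [-7.5, -3.1, 20.0]
width: 0.0446
```

```bash
python3 st.py; python3 dial.py pics/d3.png; python3 ang.py "[((205,203),(110,216)),((205,203),(100,216))]"; python3 - <<'E'
from workcell import vision
import cv2
c=vision.camera("scene"); cv2.imwrite("pics/f.png",cv2.resize(c["img"][:,:,::-1],None,fx=1.5,fy=1.5))
E
```

```text
t 12.85 p [0.5686 0.2195 0.0592] w 0.044552621213886784 F [-7.5087 -3.0949 19.9505] M [-0.6402  1.5065 -0.0286]
q [ 0.06    0.7175 -0.6466  1.7708  0.5606  0.8448 -1.8999]
toolx [0.8665 0.4992 0.0004] z [ 0.0012 -0.0012 -1.    ] yaw 29.948204327292522
-135.55952480092944 0.026803501446617015
-136.5637938231786 0.029432755351461157
```

View pics/d3.png

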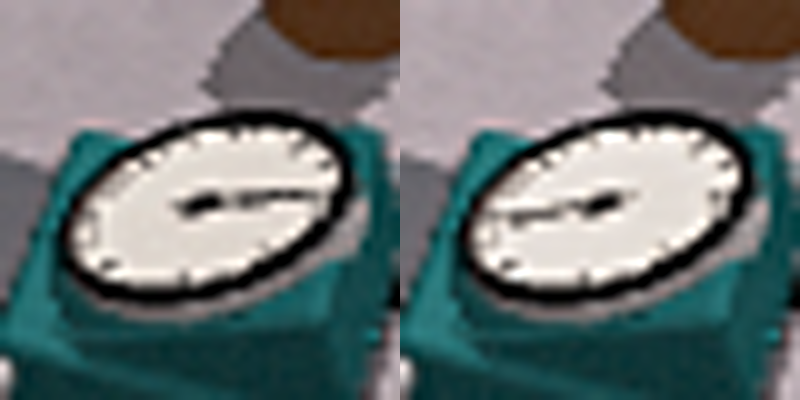

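View pics/f.png

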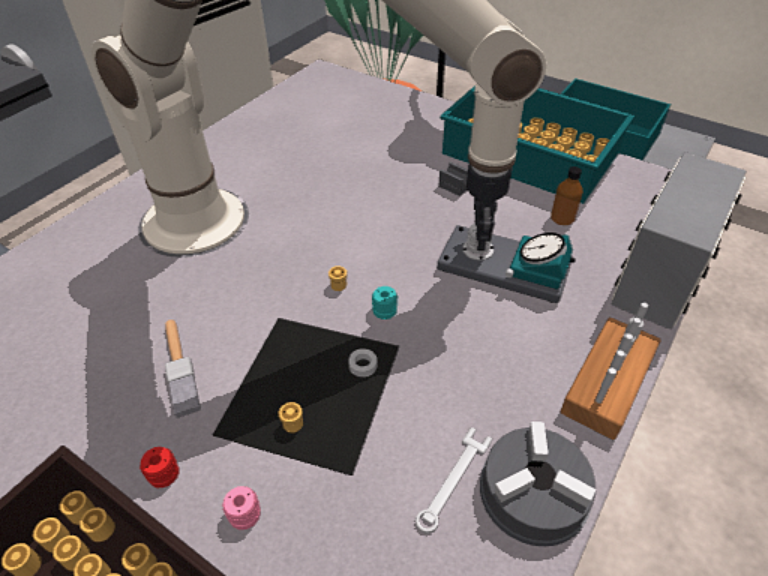

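The needle is about 177° clockwise of its start (±5°, nominal 174° at home). The collar has stopped hard at TCP z 59.2 mm under a steady 20 N push. Bystanders stand where they were. Handing in.

```bash
python3 -c "
from workcell import order
print(order.hand_in())"; python3 st.py
```

```text
the job is handed in; nothing more can be done
None
the job is handed in; nothing more can be done
```

The collar is on the gauge, keyed over the cross-pin and pressed fully home. The arm was still gripping and pushing it down when I handed the job in, at about 13 s on the robot's clock.

- **Keying:** I gripped the steel collar by its upper part and lowered it over the spindle until it rested on the pin. A turn of about 6° let it drop over the pin and down onto the anvil.
- **Fully home:** I pressed until it stopped hard. The tool then stayed at z = 59.2 mm while the upward force rose from about 6 N to 20 N. The needle reads about 177° (±5°) clockwise of its starting position, against 174° expected for the full 6 mm.
- **Rest of the bench:** the last scene picture shows the other bench items that were in view standing where they were, and the look-alikes were not touched.
- **Disagreed:**
  - **Side force:** about 8 N remained at the end, and a 0.5 mm correction did not reduce it. It held steady.
  - **Pin contact:** the collar touched the pin at a tool height about 2 mm lower than my grasp estimate predicted.
- **Not checked:** I could not read the state after handing in.

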